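# Shut the shielding-gas valve under its sliding cover

## Robot

A 6-joint arm with a two-finger parallel gripper is mounted at the origin on the work surface. World frame = base frame: x ahead of the robot, y to its left, z up, the work surface at z = 0. Lengths are in mm, angles in rad, forces in N, time in s.
With the tool pointing down it reaches from about 350 to 775 mm from the base axis. Payload 7.3 kg.
Tool frame: the origin (TCP) lies on the front face of the gripper's body, between the roots of the fingers; the fingertips stand 66 mm ahead of it and the grasp point (between the pads) lies 47 mm ahead of it (bot.tip_extent is the distance from the TCP to the fingertips, in mm); z points along the fingers, y is the line along which they close (so a half turn about z gives the same grasp; the last joint's range is limited). The gripper opens to 92 mm and grips with 3 to 60 N. Pads are 19 mm wide; open, the fingers measure 130 mm over their backs; the gripper's body (75 mm by 190 mm) begins 47 mm behind the grasp point.
Start: joints at [-1.27, 0.342, 1.524, -0, 1.275, -0.146], TCP at [226.865, -473.467, 292.241] pointing down, gripper open.
Joint ranges: [-2.53, 2.53], [-0.77, 2.02], [0.04, 2.7], [-1, 4.14], [0.28, 2.66], [-3.11, 3.11]. Speed limits (rad/s): [2.57, 2.57, 3.14, 3.14, 3.14, 3.14].

## Interface

Orientations are given as [roll, pitch, yaw] about the fixed x, y, z axes, in that order (R = Rz(yaw) Ry(pitch) Rx(roll)).
In Python, from plant import readout, viewer, order, bot gives the robot as it stands.
- The arm moves only by the shell command python3 -m creep 'ROWS'. ROWS is text: rows parted by semicolons, each of 7 numbers parted by spaces: the shift along the world's x, y, z in m, then the turn, a rotation vector about the world's x, y, z in rad, then the opening in per cent of the stroke, from 0 (shut) to 100 (fully open). A call has 1 to 8 rows; each row shifts and turns the commanded pose from where the row before left it; what a row does not reach is not made up. A row lasts 1/12 s, in which the tool goes at most 41.7 mm and 7.16 degrees, less where a joint would pass 70% of its speed; a pose out of reach is approached as far as the arm can. A call is refused whole if a number of a shift passes 0.0417 or a number of a turn 0.125, either way. A call with a gripper value outside its range is refused whole. The fingers move at their own pace and stop on an object; the grip force is fixed at half the most. Time passes only in rows, so rows that do not move let the fingers close. It gives the time, the measured TCP pose, the force, the opening and the grip force at its end, in the units of the state.
- readout.get_obs(): the state, without advancing time (a new reading comes with each control period).
- viewer.capture(name): name is "side" or "top" or "wrist"; returns the picture (420x560x3 uint8, red, green, blue); there is no depth.
- viewer.camera_info(name): a dict with "fx", "fy", "cx", "cy" (pixels), "origin" and "rotation" of the camera in the world. Camera axes: x right, y up, looking along -z (the intrinsics and any distortion apply to the point x, -y, -z); pixel columns grow to the right and rows downward; lengths in mm; the calibration is good to about 2 mm. A picture is of the moment at which its call begins: read the wrist's pose just before it. camera_info takes no time and is no camera call; for the wrist camera it gives the pose at the moment of the call.
- order.close_job(): hands the job in; it is judged then, once.
The state is a dict: "time": time; "joint_positions": joint angles; "dq": joint speeds; "tau": joint torques, N m; "tool_pos": TCP position; "tcp_rot": TCP orientation; "contact_force": force on the tool from outside, world axes, zero at the start; "moment": the same for the moment, N m; "grip_width": finger opening in mm; "finger_force": force on a finger pad.
Only numpy, scipy, OpenCV 4.12 (cv2) and the standard library are available. Lean on these libraries where they do the work, as an engineer would, in place of code of your own. Each camera call takes 0.05 s, during which the arm holds its last target. There are 200 camera calls.

## Task

On the welding bench, push the yellow cover of the green valve box along its rails, all the way to the stop at the other end, so that the two valve handles under it are uncovered. Then push the red handle round clockwise until it stops, crosswise to its pipe (shut), leaving the blue handle as it is. Only push: do not lift or tip the cover off its rails, and leave the other things on the bench where they stand.

Things in the scene. Friction and masses are not known exactly. Their poses are not given: they have to be found in the camera images.
- box: Green steel valve box fixed to the bench, 190 mm (its x) by 540 mm (its y), z up; origin at the centre of its underside. Its -y half is a closed steel deck, top 90 mm up; its +y half is an open bay. A guide rail runs along each long side (inner faces at x = -87.5 and 87.5 mm, top 104 mm up); an end stop of the same height crosses each end.
- bay (a point): Centre of the open bay's mouth, at box y = 130 mm, 90 mm up. The bay is 150 mm (x) by 250 mm (y) with its floor 6 mm above the bench, and holds two valves side by side, their copper pipes lying along the box's x (top of pipes 48 mm above the bench). Axes as the box.
- stop (a point): Middle of the inner face of the end stop beyond the deck, at box y = -262 mm, 90 mm up: the cover's leading edge is to come here. The cover's centre is then at box y = -134 mm. Axes as the box.
- cover: Yellow steel plate, loose, about 0.6 kg, 168 (x) x 256 (y) x 5 mm, lying between the rails 90 mm up; origin at the centre of its underside, axes as the box. Starts over the bay (box y 108 to 132 mm), slides along the box's y with 2 to 8 N. Push it on the upright flanks of the striped raised pan on it: 120 (x) x 130 mm (y), centred, its top 29 mm above the cover's underside.
- red_handle (a joint): Angle of the red valve handle: 0 = open, handle along its pipe pointing to the box's -x; grows clockwise seen from above; 1.571 = shut, at its stop, handle pointing to the box's +y. Starts between 0 and 0.3. Stiff: stays where it is left, takes about 2 to 3 N at 50 mm from the pivot.
- red_grip (a point): Centre of the red plastic sleeve near its outer part, 50 mm from the pivot, 74 mm above the bench (hidden under the cover at the start). The sleeve is 16 mm wide, 16 mm high (66 to 82 mm above the bench), and runs from 18 to 70 mm from the pivot. Its x axis runs from the outer end towards the pivot.
- red_pivot (a point): Point on the red valve's upright pivot axis, at sleeve height (74 mm above the bench). In the box it lies at x = 30 mm and at y = 60 or 175 mm, the blue valve at the other place. The brass valve body under it reaches 58 mm above the bench, within 30 mm of the axis. Axes as the box.
- blue_handle (a joint): Angle of the blue valve handle, same kind and same sense as the red one; starts between 0 and 0.3 and must be left there.
- blue_grip (a point): Centre of the blue sleeve, 50 mm from its pivot, same sizes as the red one.
- spray: Loose all-white spray can, 56 mm across, 150 mm high, standing on the robot's side of the box; origin at the centre of its underside. To be left alone.
- offcut: Loose square steel tube offcut, 120 x 40 x 40 mm, lying on the robot's side of the box, its length along its x; origin at the centre of its underside. To be left alone.
- hammer: Loose hammer with a wooden handle, 260 mm long, lying beyond the box roughly along the box's y; origin at the middle of its length, underside. To be left alone.

How it is judged:
By the outcome, as a careful person would: the job done as asked, in the order asked, and still so for the second after the job is handed in, with the robot touching nothing.
It also fails if it takes over 54 s, if anything falls off the work surface, if the arm or the gripper's body presses on something with over 40 N, if the wrist force passes 120 N, or if a joint passes its speed limit or range.

## Working session

There is one attempt and no reset: what is moved stays moved. The work goes in short steps, Python scripts to look and compute and a shell command to move; the robot and the scene stay as the last step left them, time stands still between calls to the robot, and variables do not carry over. Pictures are saved under pics/ and viewed, at most 10 in all, crops included, and the job is handed in when it is done.

```bash
mkdir -p pics; python3 - <<'E'
from plant import readout, viewer, bot
import cv2, numpy as np
o=readout.get_obs(); print({k:np.round(v,3) for k,v in o.items()}, bot.tip_extent)
a=[]
for n in("top","side"):
    i=viewer.camera_info(n); print(n,i)
    im=viewer.capture(n)[:,:,::-1]; cv2.imwrite(f"pics/{n}0.png",im)
E
```

```text
{'time': np.float64(0.0), 'joint_positions': array([-1.27 ,  0.343,  1.525, -0.   ,  1.275, -0.146]), 'dq': array([ 0.   , -0.001, -0.001, -0.001,  0.002, -0.001]), 'tau': array([-4.0000e-03, -4.3126e+01, -2.4422e+01,  7.2000e-02,  5.6000e-02,
       -0.0000e+00]), 'tool_pos': array([ 226.76 , -473.167,  291.533]), 'tcp_rot': array([-3.14 , -0.   ,  0.447]), 'contact_force': array([ 0.531, -0.257, -0.033]), 'moment': array([-0.057, -0.001, -0.024]), 'finger_force': np.float64(0.0), 'grip_width': np.float64(91.798)} 65.5
top {'fx': 540.6697136730137, 'fy': 540.6697136730137, 'cx': 284.1985376891817, 'cy': 205.78846548372954, 'origin': array([ 358.99813936,  -52.03220409, 1066.51326042]), 'rotation': array([ 2.02395206e-01, -9.17253755e-04, -1.62239697e+00])}
side {'fx': 476.49923459753705, 'fy': 476.49923459753705, 'cx': 282.1177626291926, 'cy': 215.2670070918703, 'origin': array([ 38.56914854, 599.96800738, 642.47708608]), 'rotation': array([ 0.99019102, -0.01712115, -2.47925942])}
```

View pics/top0.png

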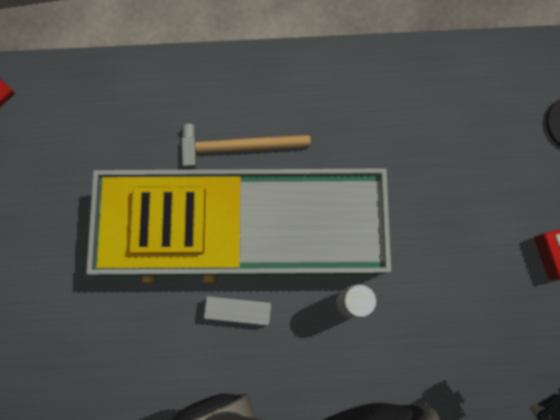

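View pics/side0.png

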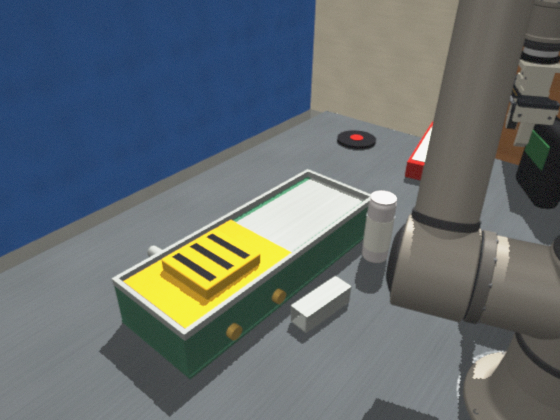

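The top view has image right = world -y and up = +x. The box's rail corners are at about (95,171), (386,169), (390,271) and (88,273), with the cover at the left (+y), the pan at (130-205, 187-254), the spray can at (357,301), the offcut at (237,311) and the hammer beyond the box. The side view agrees, with nothing in the way on the rails.

```bash
cat > h.py <<'E'
import cv2, numpy as np
from scipy.spatial.transform import Rotation as R
from plant import readout, viewer
def toplane(px, info, z):
    px=np.atleast_2d(px).astype(float)
    d=np.c_[(px[:,0]-info["cx"])/info["fx"], -(px[:,1]-info["cy"])/info["fy"], -np.ones(len(px))]
    d=R.from_euler("xyz",info["rotation"]).apply(d); o=np.array(info["origin"])
    return o+d*((z-o[2])/d[:,2])[:,None]
def rect(mask,info,z):
    c,_=cv2.findContours(mask,cv2.RETR_EXTERNAL,cv2.CHAIN_APPROX_NONE)
    c=max(c,key=cv2.contourArea)
    return cv2.minAreaRect(toplane(c[:,0],info,z)[:,:2].astype(np.float32))
def tobox(p,c,yaw): # world xy -> box xy
    return (np.atleast_2d(p)[:,:2]-c)@np.array([[np.cos(yaw),-np.sin(yaw)],[np.sin(yaw),np.cos(yaw)]])
E
python3 - <<'E'
from h import *
im=cv2.imread("pics/top0.png"); i=viewer.camera_info("top")
hsv=cv2.cvtColor(im,cv2.COLOR_BGR2HSV)
m=((hsv[...,2]>95)).astype(np.uint8)*255; m[:160]=0; m[278:]=0
m=cv2.morphologyEx(m,cv2.MORPH_OPEN,np.ones((3,3)))
print("rails",rect(m,i,104))
y=cv2.inRange(hsv,(20,150,60),(35,255,255)); 
print("cover",rect(cv2.morphologyEx(y,cv2.MORPH_OPEN,np.ones((3,3))),i,95))
for p,z in(((130,187),119),((205,187),119),((130,250),119),((357,301),150),((205,300),40),((270,325),40)): print(p,toplane(p,i,z).round(0))
s=cv2.imread("pics/side0.png"); print("top hsv rail",hsv[172,250],hsv[100,400])
E
```

```text
rails ((535.085693359375, 19.338638305664062), (541.897216796875, 192.0308074951172), 87.37551879882812)
cover ((541.0711669921875, 147.91526794433594), (256.2256774902344, 168.4173126220703), 87.05734252929688)
(130, 187) [[602. 213. 119.]]
(205, 187) [[595.  78. 119.]]
(130, 250) [[488. 212. 119.]]
(357, 301) [[ 378. -176.  150.]]
(205, 300) [[397.  93.  40.]]
(270, 325) [[345. -26.  40.]]
top hsv rail [ 35  12 128] [90 13 78]
```

```bash
A="0"; python3 -m creep '0.0132 0.0295 0 0 0 0.045 50;0.0132 0.0295 0 0 0 0.045 50;0.0132 0.0295 0 0 0 0.045 50;0.0132 0.0295 0 0 0 0.045 50;0.0132 0.0295 0 0 0 0.045 50;0.0132 0.0295 0 0 0 0.045 50;0.0132 0.0295 0 0 0 0.045 50;0.0132 0.0295 0 0 0 0.045 50'
python3 -m creep '0.0132 0.0295 0 0 0 0.045 50;0.0132 0.0295 0 0 0 0.045 50;0.0132 0.0295 0 0 0 0.045 50;0.0132 0.0295 0 0 0 0.045 50;0.0132 0.0295 0 0 0 0.045 50;0.0132 0.0295 0 0 0 0.045 50;0.0132 0.0295 0 0 0 0.045 50;0.0132 0.0295 0 0 0 0.045 50'
python3 -m creep '0.0132 0.0295 0 0 0 0.045 50;0.0132 0.0295 0 0 0 0.045 50;0.0132 0.0295 0 0 0 0.045 50;0.0132 0.0295 0 0 0 0.045 50;0.0132 0.0295 0 0 0 0.045 50;0.0132 0.0295 0 0 0 0.045 50;0.0132 0.0295 0 0 0 0.045 50;0.0132 0.0295 0 0 0 0.045 50'
```

```text
time: 0.77
tool_pos: [332.6, -235.9, 292.1]
tcp_rot: [-3.141, -0.0, 0.809]
contact_force: [0.1, -0.4, -0.7]
grip_width: 47.0
finger_force: 0.0
time: 1.43
tool_pos: [438.2, 0.2, 292.1]
tcp_rot: [-3.141, 0.0, 1.169]
contact_force: [0.2, -0.8, 0.4]
grip_width: 45.9
finger_force: 0.0
time: 2.1
tool_pos: [543.8, 236.1, 291.7]
tcp_rot: [-3.141, 0.0, 1.529]
contact_force: [0.7, -0.6, 0.8]
grip_width: 45.8
finger_force: 0.0
```

```bash
python3 -m creep '0 0 -0.03 0 0 0 50;0 0 -0.03 0 0 0 50;0 0 -0.03 0 0 0 50;0 0 0 0 0 0 50'
python3 - <<'E'
from h import *
a=viewer.capture("side")[:,:,::-1]; w=viewer.capture("wrist")[:,:,::-1]
cv2.imwrite("pics/c1.png",cv2.resize(np.hstack([a[120:400,60:420],w[:280,100:460]]),(800,311)))
E
```

```text
time: 2.43
tool_pos: [540.6, 233.9, 195.8]
tcp_rot: [-3.13, 0.004, 1.527]
contact_force: [-0.9, -0.6, -1.0]
grip_width: 46.1
finger_force: 0.0
```

View pics/c1.png

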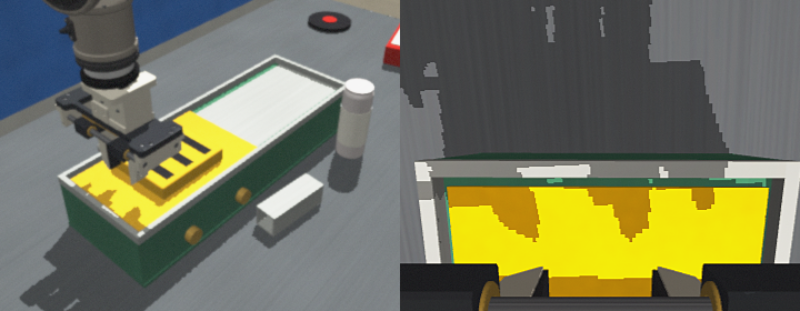

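The side view puts the fingers just behind the pan's +y flank. The wrist view shows the bare plate below them, up to the end stop. Next is to descend with a little more clearance.

```bash
python3 -m creep '0.002 0.005 0 0 0 0 50;0 0 -0.01 0 0 0 50;0 0 -0.01 0 0 0 50;0 0 -0.008 0 0 0 50;0 0 0 0 0 0 50;0 0 0 0 0 0 50'
```

```text
time: 3.03
tool_pos: [545.4, 239.3, 173.6]
tcp_rot: [-3.14, 0.001, 1.527]
contact_force: [-0.3, 0.2, 0.1]
grip_width: 46.0
finger_force: 0.0
```

```bash
python3 -m creep '0 0 -0.005 0 0 0 50;-0.0002 -0.005 0 0 0 0 50;-0.0002 -0.005 0 0 0 0 50;-0.0002 -0.005 0 0 0 0 50;-0.0002 -0.005 0 0 0 0 50;-0.0002 -0.005 0 0 0 0 50'
python3 -m creep '-0.0005 -0.01 0 0 0 0 50;-0.0005 -0.01 0 0 0 0 50;-0.0005 -0.01 0 0 0 0 50;-0.0005 -0.01 0 0 0 0 50'
```

```text
time: 3.53
tool_pos: [544.8, 214.5, 169.5]
tcp_rot: [3.141, -0.001, 1.526]
contact_force: [0.1, 4.7, -1.2]
grip_width: 46.1
finger_force: 2.1
time: 3.87
tool_pos: [542.7, 173.8, 169.5]
tcp_rot: [3.141, -0.001, 1.527]
contact_force: [1.4, 4.7, 1.3]
grip_width: 45.7
finger_force: 2.4
```

```bash
python3 -m creep '-0.0006 -0.012 0 0 0 0 50;-0.0006 -0.012 0 0 0 0 50;-0.0006 -0.012 0 0 0 0 50;-0.0006 -0.012 0 0 0 0 50;-0.0006 -0.012 0 0 0 0 50;-0.0006 -0.012 0 0 0 0 50;-0.0006 -0.012 0 0 0 0 50;-0.0006 -0.012 0 0 0 0 50'
python3 -m creep '-0.0006 -0.012 0 0 0 0 50;-0.0006 -0.012 0 0 0 0 50;-0.0006 -0.012 0 0 0 0 50;-0.0006 -0.012 0 0 0 0 50;-0.0006 -0.012 0 0 0 0 50;-0.0006 -0.012 0 0 0 0 50;-0.0004 -0.008 0 0 0 0 50;-0.0003 -0.006 0 0 0 0 50'
```

```text
time: 4.53
tool_pos: [537.7, 77.4, 169.5]
tcp_rot: [3.141, -0.0, 1.526]
contact_force: [1.4, 5.1, 1.3]
grip_width: 46.0
finger_force: 2.6
time: 5.2
tool_pos: [533.2, -8.5, 169.4]
tcp_rot: [-3.141, -0.0, 1.526]
contact_force: [-0.1, 5.9, 2.6]
grip_width: 45.8
finger_force: 3.0
```

```bash
python3 - <<'E'
from h import *
im=viewer.capture("side")[:,:,::-1]; cv2.imwrite("pics/c2.png",im)
print(readout.get_obs()["tool_pos"])
E
```

```text
[533.25773634  -9.34919947 169.37758038]
```

View pics/c2.png

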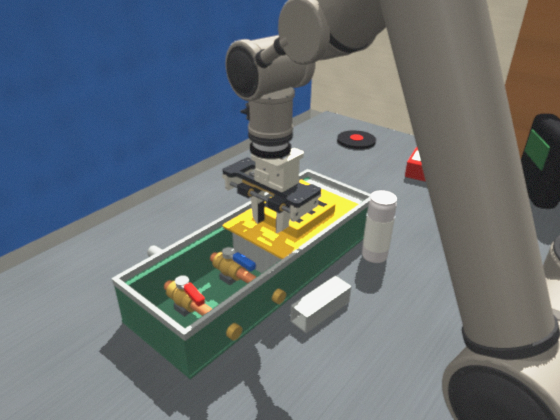

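The cover lies flat between the rails with a short way still to go. Red is the valve at +y (185,292), box y = 175, and blue is at (232,262).

```bash
python3 -m creep '-0.0003 -0.006 0 0 0 0 50;-0.0003 -0.006 0 0 0 0 50;-0.0002 -0.005 0 0 0 0 50;-0.0002 -0.004 0 0 0 0 50'
python3 -m creep '-0.0001 -0.002 0 0 0 0 50;-0.0001 -0.002 0 0 0 0 50;-0.0001 -0.002 0 0 0 0 50'
```

```text
time: 5.58
tool_pos: [532.3, -28.4, 169.4]
tcp_rot: [-3.141, -0.001, 1.527]
contact_force: [0.0, 7.0, 2.6]
grip_width: 46.0
finger_force: 3.0
time: 5.83
tool_pos: [532.1, -34.1, 169.3]
tcp_rot: [-3.141, -0.001, 1.527]
contact_force: [0.5, 6.8, 2.8]
grip_width: 45.6
finger_force: 3.0
```

```bash
python3 -m creep '-0.0001 -0.002 0 0 0 0 50;-0.0001 -0.002 0 0 0 0 50'; python3 -m creep '-0.0001 -0.002 0 0 0 0 50;0 0 0 0 0 0 50'
```

```text
time: 6.0
tool_pos: [531.8, -38.0, 169.3]
tcp_rot: [-3.141, -0.001, 1.527]
contact_force: [-0.4, 6.5, 2.7]
grip_width: 46.1
finger_force: 3.0
time: 6.17
tool_pos: [531.9, -39.0, 169.4]
tcp_rot: [3.142, -0.003, 1.526]
contact_force: [1.5, 12.0, 3.9]
grip_width: 45.9
finger_force: 5.7
```

```bash
python3 -m creep '-0.0001 -0.001 0 0 0 0 50;0 0 0 0 0 0 50'; python3 -m creep '0 0.01 0 0 0 0 50;0 0.02 0 0 0 0 50;0.001 0.03 0 0 0 0 50;0 0 0.03 0 0 0 0;0 0 0.04 0 0 0 0;0 0 0.04 0 0 0 0;0 0 0 0 0 0 0'
python3 - <<'E'
from h import *
im=viewer.capture("top")[:,:,::-1]; cv2.imwrite("pics/t3.png",im)
E
```

```text
time: 6.33
tool_pos: [531.9, -39.1, 169.4]
tcp_rot: [3.141, -0.004, 1.527]
contact_force: [1.3, 15.1, 3.1]
grip_width: 46.2
finger_force: 7.7
time: 6.92
tool_pos: [535.4, 18.1, 286.8]
tcp_rot: [3.128, 0.003, 1.527]
contact_force: [1.2, -1.2, -0.1]
grip_width: 23.7
finger_force: 0.0
```

View pics/t3.png

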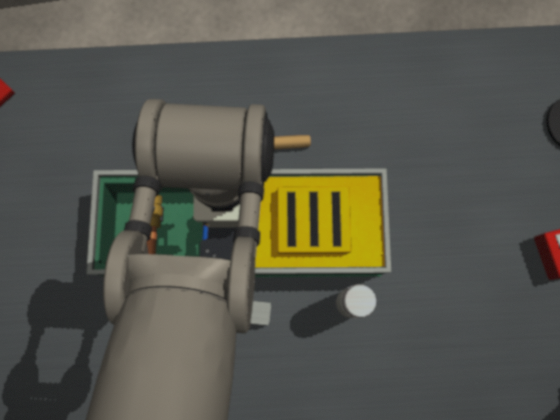

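The cover is at the far stop (right edge at col 383). The arm hides the red handle from above, so I'll use the side view.

```bash
python3 - <<'E'
from h import *
im=viewer.capture("side")[:,:,::-1].copy(); i=viewer.camera_info("side")
hsv=cv2.cvtColor(im,cv2.COLOR_BGR2HSV)
C=np.array([535.1,19.3]); yaw=np.radians(87.3-90)
Rm=np.array([[np.cos(yaw),-np.sin(yaw)],[np.sin(yaw),np.cos(yaw)]])
piv=C+Rm@[30,175]; print("pivot",piv,"bluepiv",C+Rm@[30,60])
for n,m in(("red",cv2.inRange(hsv,(0,150,60),(4,255,255))|cv2.inRange(hsv,(172,150,60),(180,255,255))),("blue",cv2.inRange(hsv,(105,150,60),(125,255,255)))):
    m[:230]=0; m[340:]=0; m[:,:140]=0; m[:,300:]=0
    c,_=cv2.findContours(m,cv2.RETR_EXTERNAL,cv2.CHAIN_APPROX_NONE); c=max(c,key=cv2.contourArea)
    M=cv2.moments(c); p=(M["m10"]/M["m00"],M["m01"]/M["m00"]); w=toplane(p,i,76)
    r=cv2.minAreaRect(toplane(c[:,0],i,76)[:,:2].astype(np.float32))
    b=tobox(w,C,yaw)[0]; print(n,p,cv2.contourArea(c),w.round(1),"box",b,r, tobox(cv2.boxPoints(r),C,yaw).round(0).tolist())
cv2.imwrite("pics/s4.png",cv2.resize(im[210:350,110:310],(800,560)))
E
```

```text
pivot [573.31032512 192.6925346 ] bluepiv [567.89308329  77.82019898]
red (193.72128514056223, 293.7919678714859) 207.5 [[528.  204.6  76. ]] box [-15.84747616 184.71045451] ((528.3821411132812, 204.40402221679688), (17.946311950683594, 59.941959381103516), 74.87666320800781) [[-47.0, 182.0], [12.0, 169.0], [16.0, 187.0], [-43.0, 200.0]]
blue (244.2297551789077, 260.90677966101697) 177.0 [[520.7  82.3  76. ]] box [-17.36517339  62.22930979] ((521.501953125, 82.21824645996094), (22.03940200805664, 58.8428840637207), 83.37883758544922) [[-47.0, 53.0], [12.0, 49.0], [14.0, 71.0], [-45.0, 75.0]]
```

View pics/s4.png

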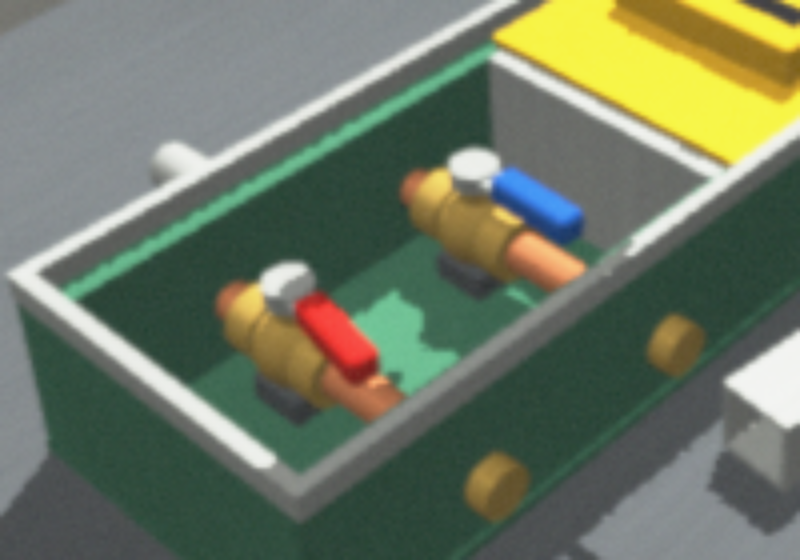

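```bash
python3 - <<'E'
from h import *
o=readout.get_obs(); p=o["tool_pos"]; print(p,o["tcp_rot"],o["grip_width"])
C=np.array([535.1,19.3]); yaw=np.radians(-2.7)
Rm=np.array([[np.cos(yaw),-np.sin(yaw)],[np.sin(yaw),np.cos(yaw)]])
def W(t,d,r=50): return C+Rm@(np.array([30,175])+r*np.array([-np.cos(t),np.sin(t)])-d*np.array([np.sin(t),np.cos(t)]))
q=p[:2]
for t,d in [(.2,32)]+[(t,18) for t in np.arange(.2,1.56,.1)]+[(1.571,18),(1.571,14)]:
    w=W(t,d); print(round(t,2),d,w.round(1),"delta",(w-q).round(1)); q=w
E
```

```text
[533.22557769  18.116369   280.73281651] [3.13799881e+00 1.61780311e-03 1.52693559e+00] 15.662045812840104
0.2 32 [517.  173.9] delta [-16.2 155.8]
0.2 18 [520.4 187.5] delta [ 3.4 13.6]
0.3 18 [520.2 192.8] delta [-0.3  5.3]
0.4 18 [520.4 198.1] delta [0.3 5.3]
0.5 18 [521.2 203.3] delta [0.8 5.3]
0.6 18 [522.6 208.5] delta [1.3 5.1]
0.7 18 [524.4 213.5] delta [1.8 5. ]
0.8 18 [526.7 218.2] delta [2.3 4.8]
0.9 18 [529.5 222.8] delta [2.8 4.5]
1.0 18 [532.7 227. ] delta [3.2 4.2]
1.1 18 [536.3 230.9] delta [3.6 3.9]
1.2 18 [540.3 234.4] delta [4.  3.5]
1.3 18 [544.7 237.5] delta [4.3 3.1]
1.4 18 [549.3 240.1] delta [4.6 2.6]
1.5 18 [554.1 242.3] delta [4.9 2.2]
1.57 18 [557.7 243.5] delta [3.6 1.2]
1.57 14 [561.7 243.3] delta [ 4.  -0.2]
```

```bash
python3 -m creep '-0.0027 0.026 0 0 0 -0.033 0;-0.0027 0.026 0 0 0 -0.033 0;-0.0027 0.026 0 0 0 -0.033 0;-0.0027 0.026 0 0 0 -0.033 0;-0.0027 0.026 0 0 0 -0.033 0;-0.0027 0.026 0 0 0 -0.033 0;0 0 -0.03 0 0 0 0;0 0 -0.03 0 0 0 0'
python3 -m creep '0 0 -0.03 0 0 0 0;0 0 -0.02 0 0 0 0;0 0 -0.015 0 0 0 0;0 0 0 0 0 0 0;0 0 0 0 0 0 0'
python3 - <<'E'
from h import *
a=viewer.capture("side")[:,:,::-1]; w=viewer.capture("wrist")[:,:,::-1]
cv2.imwrite("pics/c5.png",np.hstack([cv2.resize(a[200:350,110:310],(400,300)),cv2.resize(w,(400,300))]))
print(readout.get_obs()["tool_pos"])
E
```

```text
time: 7.68
tool_pos: [516.4, 175.7, 218.2]
tcp_rot: [3.14, 0.0, 1.331]
contact_force: [0.7, 0.0, -1.0]
grip_width: 0.7
finger_force: 0.0
time: 8.1
tool_pos: [515.7, 174.1, 152.6]
tcp_rot: [-3.138, 0.002, 1.329]
contact_force: [-0.1, 1.1, 1.1]
grip_width: 0.5
finger_force: 0.0
[516.95439752 174.37650564 154.65611193]
```

View pics/c5.png

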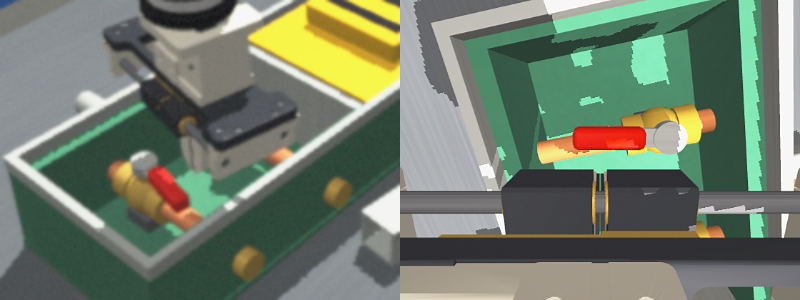

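Side and wrist views: the closed fingers sit behind the red handle (wrist 608,138), parallel to it, with a clear gap and away from the blue one. I'll lower and push.

```bash
python3 -m creep '0 0 -0.012 0 0 0 0;0 0 -0.011 0 0 0 0;0 0 0 0 0 0 0;0 0 0 0 0 0 0'
python3 -m creep '0.0015 0.006 0 0 0 0 0;0.002 0.007 0 0 0 0 0;0 0.0053 0 0 0 -0.1 0;0.0003 0.0053 0 0 0 -0.1 0'
```

```text
time: 8.53
tool_pos: [516.9, 174.5, 131.9]
tcp_rot: [3.141, -0.0, 1.329]
contact_force: [-0.3, 0.3, 0.5]
grip_width: 0.3
finger_force: 0.0
time: 8.87
tool_pos: [520.7, 198.5, 132.2]
tcp_rot: [3.141, 0.0, 1.125]
contact_force: [-0.4, -3.9, 2.4]
grip_width: 0.6
finger_force: 1.9
```

Contact is made at about 4 N, as expected. Continuing round.

```bash
python3 -m creep '0.0008 0.0053 0 0 0 -0.1 0;0.0013 0.0051 0 0 0 -0.1 0;0.0018 0.005 0 0 0 -0.1 0;0.0023 0.0048 0 0 0 -0.1 0'
python3 -m creep '0.0028 0.0045 0 0 0 -0.1 0;0.0032 0.0042 0 0 0 -0.1 0;0.0036 0.0039 0 0 0 -0.1 0;0.004 0.0035 0 0 0 -0.1 0'
python3 -m creep '0.0043 0.0031 0 0 0 -0.1 0;0.0046 0.0026 0 0 0 -0.1 0;0.0049 0.0022 0 0 0 -0.1 0;0 0 0 0 0 0 0'
```

```text
time: 9.2
tool_pos: [526.9, 218.6, 132.1]
tcp_rot: [3.14, 0.0, 0.724]
contact_force: [-0.5, -5.1, 1.0]
grip_width: 0.3
finger_force: 1.8
time: 9.53
tool_pos: [540.0, 234.8, 131.8]
tcp_rot: [3.141, 0.001, 0.324]
contact_force: [-2.0, -3.1, 0.9]
grip_width: 0.5
finger_force: 1.7
time: 9.87
tool_pos: [554.3, 243.1, 131.7]
tcp_rot: [3.141, 0.0, 0.026]
contact_force: [-1.3, -1.5, 1.2]
grip_width: 0.6
finger_force: 0.6
```

```bash
python3 -m creep '0.0036 0.0008 0 0 0 -0.07 0;0.001 0 0 0 0 0 0;0 0 0 0 0 0 0'
python3 -m creep '0.0015 -0.0001 0 0 0 0 0;0.0015 -0.0001 0 0 0 0 0;0 0 0 0 0 0 0'
```

```text
time: 10.12
tool_pos: [556.7, 243.9, 131.5]
tcp_rot: [3.141, 0.004, -0.038]
contact_force: [-7.6, 0.2, 4.8]
grip_width: 0.2
finger_force: 4.2
time: 10.37
tool_pos: [557.3, 244.0, 131.5]
tcp_rot: [3.141, 0.01, -0.037]
contact_force: [-18.0, 2.1, 10.5]
grip_width: 0.0
finger_force: 9.0
```

The force climbs to 18 N with no further motion, so the handle is at its stop. Now back off, lift clear and check.

```bash
python3 -m creep '-0.004 0 0 0 0 0 0;-0.012 0 0 0 0 0 0;-0.01 0 0 0 0 0 0;0 0 0.025 0 0 0 0;0 0 0.035 0 0 0 0;0 0 0.04 0 0 0 0;0 0 0.04 0 0 0 0;0 0 0 0 0 0 0'
python3 -m creep '-0.01 -0.035 0 0 0 0 0;-0.01 -0.035 0 0 0 0 0;-0.01 -0.035 0 0 0 0 0;-0.01 -0.035 0 0 0 0 0;-0.01 -0.035 0 0 0 0 0;-0.01 -0.035 0 0 0 0 0;-0.01 -0.035 0 0 0 0 0;-0.01 -0.035 0 0 0 0 0'
python3 -m creep '-0.01 -0.035 0 0 0 0 0;-0.01 -0.035 0 0 0 0 0;-0.01 -0.035 0 0 0 0 0;-0.01 -0.035 0 0 0 0 0;-0.01 -0.035 0 0 0 0 0;-0.01 -0.035 0 0 0 0 0;-0.01 -0.035 0 0 0 0 0;0 0 0 0 0 0 0'
python3 - <<'E'
from h import *
im=viewer.capture("top")[:,:,::-1].copy(); i=viewer.camera_info("top"); hsv=cv2.cvtColor(im,cv2.COLOR_BGR2HSV)
C=np.array([535.1,19.3]); yaw=np.radians(-2.7)
y=cv2.inRange(hsv,(20,150,60),(35,255,255)); r=rect(cv2.morphologyEx(y,cv2.MORPH_OPEN,np.ones((3,3))),i,95)
print("cover",r,tobox(np.array(r[0]),C,yaw))
for n,m in(("red",cv2.inRange(hsv,(0,150,60),(4,255,255))|cv2.inRange(hsv,(172,150,60),(180,255,255))),("blue",cv2.inRange(hsv,(105,150,40),(125,255,255)))):
    m[:165]=0; m[275:]=0; m[:,:90]=0; m[:,390:]=0
    r=rect(m,i,80); print(n,r,tobox(np.array(r[0]),C,yaw))
cv2.imwrite("pics/t6.png",cv2.resize(im[100:340,60:420],(720,480)))
E
```

```text
time: 11.03
tool_pos: [538.5, 244.4, 280.8]
tcp_rot: [-3.136, -0.016, -0.037]
contact_force: [0.9, 0.3, 0.8]
grip_width: 0.3
finger_force: 0.0
time: 11.7
tool_pos: [455.3, -38.2, 271.8]
tcp_rot: [3.141, -0.002, -0.037]
contact_force: [1.3, -0.5, 0.5]
grip_width: 0.5
finger_force: 0.0
time: 12.37
tool_pos: [384.7, -287.4, 271.7]
tcp_rot: [3.137, -0.002, -0.043]
contact_force: [-0.7, -0.3, 0.4]
grip_width: 0.6
finger_force: 0.0
cover ((528.5015258789062, -113.32688903808594), (254.589599609375, 168.58360290527344), 87.51301574707031) [[  -0.34356698 -132.7904873 ]]
red ((574.2935180664062, 237.2111053466797), (50.6756706237793, 15.19369125366211), 87.0545654296875) [[ 28.88498962 219.5154643 ]]
blue ((522.078125, 81.50706481933594), (14.78372859954834, 46.651771545410156), 87.0531234741211) [[-15.93777312  61.52459289]]
```

View pics/t6.png

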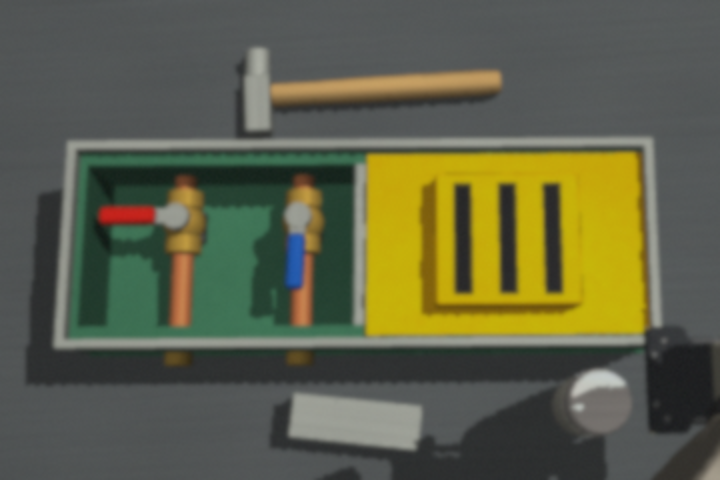

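The picture shows the cover at the end stop (measured centre -133 mm), the red handle crosswise along +y (128,215), the blue one along its pipe as before, and the other things where they stood.

```bash
python3 -c "
from plant import order; print(order.close_job())"
```

```text
the job is handed in; nothing more can be done
None
```

The job is handed in: the cover is at the far stop and still on its rails, the red handle is shut against its stop, and the blue handle and the other things on the bench are where they were.

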